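# Seat the strap-riveting anvil on its sprung three-ball mount

## Task

Pick up the little horned anvil and fit it on the three-ball mount with its horn towards the mount's pointer: ease its foot plate down past the spring noses, then turn it to and fro under light pressure until its grooves drop over the balls and the springs hold it fully home, level and centred. Press and turn gently, do not drop or hammer it in, leave the stone, the jar and the burnisher where they are, and let go.

Things in the scene. Friction and masses are not known exactly. Their poses are not given: they have to be found in the camera images.
- anvil: Small anvil, loose on the bench, about 0.6 kg: round aluminium foot plate 100 mm in diameter, 19 mm thick, bearing an upright steel block with a horn. Origin: centre of the foot's flat underside; z up, x along the block towards the horn. Block: 44 mm along x, 20 mm along y (grip across y), from z = 19 to 74 mm.
- anvil_grip (a point): Middle of the anvil's block, 60 mm above the anvil's origin (14 mm below the block's top): a good place for the TCP. Axes as the anvil's.
- anvil_horn (a point): Tip of the anvil's horn, at x = 50, z = 63 mm in the anvil's frame; the horn is a cone, 18 mm thick where it leaves the block.
- anvil_rim (a point): Centre of the foot plate's rim, 11 mm above the anvil's origin. The rim is bevelled 45 degrees on both sides: radius 43 mm at z = 5, 50 mm at z = 11, 42.5 mm at z = 19. In the underside, at a 36 mm radius, are three radial V grooves at 0 (under the horn), 120 and 240 degrees, 10 mm wide, 5 mm deep, 45 degree flanks; between them flat lands at z = 0.
- mount: Three-ball mount, fixed to the bench: a grey round base 170 mm in diameter, 10 mm thick, with a pointer tab on its rim at its +x side. Origin: centre of its underside, on the bench; z up. The anvil's origin is 24 mm above it when the anvil stands on the balls with its lands (not home) and 20.7 mm when all three balls are in the grooves (home).
- mount_pointer (a point): Outer end of the mount's pointer tab (30 x 14 mm, top at z = 10), at x = 109 mm in the mount's frame. Force limit: the contact forces of anvil and mount, added up, stay under 80 N; springs and weight alone make about 30.
- mount_balls (a point): Centre of the ring of balls, 20 mm above the mount's origin. Three 8 mm steel balls, 120 degrees apart on a 36 mm radius, tops at z = 24, on a disc 92 mm in diameter (top z = 18). The disc is locked, but stands turned by an unmeasured angle: one ball lies within 0.7 rad either side of the pointer's direction. A groove within about 0.1 rad of its ball is pulled home once let go.
- mount_noses (a point): Centre of the three sprung noses, 41 mm above the mount's origin: 10 mm steel balls reaching in to a 42 mm radius from dark blocks at 60, 180 and 300 degrees (61 to 81 mm out, top z = 49). Pushing the foot down past them takes about 5 to 15 N while the anvil's origin goes from 38 to 29 mm above the mount's; below that they pull it down. The smooth foot turns on the balls.
- stone: Bystander: grey sharpening stone 80 x 50 x 26 mm; origin at the centre of its underside.
- rivet_jar: Bystander: amber glass rivet jar, 56 mm in diameter, 75 mm high; origin at the centre of its underside.
- burnisher: Bystander: dark waisted wooden burnisher standing upright, 48 mm foot, 140 mm high; origin at the centre of its underside.
Mind the look-alikes: they are no part of the job. Several things have the shape of the anvil; the one meant has the colours described above.

How it is judged:
By the outcome, as a careful person would: the job done as asked, in the order asked, and still so for the second after the job is handed in, with the robot touching nothing.
It also fails if it takes over 64 s, if anything falls off the work surface, if the arm or the gripper's body presses on something with over 40 N, if the wrist force passes 120 N, or if a joint passes its speed limit or range.

## Robot

A 6-joint arm with a two-finger parallel gripper is mounted at the origin on the work surface. World frame = base frame: x ahead of the robot, y to its left, z up, the work surface at z = 0. Lengths are in m, angles in rad, forces in N, time in s.
With the tool pointing down it reaches from about 0.425 to 0.925 m from the base axis. Payload 12.5 kg.
Tool frame: the origin (TCP) lies between the finger pads, 19 mm behind the fingertips; this is the grasp point; z points along the fingers, y is the line along which they close (so a half turn about z gives the same grasp; the last joint's range is limited). The gripper opens to 85 mm and grips with 20 to 120 N. Pads are 22 mm wide; open, the fingers measure 114 mm over their backs; the gripper's body (76 mm by 85 mm) begins 54 mm behind the grasp point. The pads swing forward as they close: fully open they stand 13 mm farther back than shut.
Start: joints at [-1.416, 0.491, 1.559, -0, 1.092, -0.106], TCP at [0.161, -0.604, 0.25] pointing down, gripper open.
Joint ranges: [-3.1, 3.1], [-0.84, 2.19], [0.05, 2.79], [-1.13, 4.28], [0.06, 2.93], [-2.69, 2.69]. Speed limits (rad/s): [2.22, 2.22, 2.79, 3.14, 3.14, 3.14].

## Interface

Orientations are given as a unit quaternion [x, y, z, w].
In Python, from workcell import arm, cams, sign_off, spotter gives the robot as it stands. The module is installed in compiled form; this text tells all that it offers.
- The arm moves only by the tool send_rows, never from a script. Its argument "targets" is a list of rows, each an object of numbers: "dx", "dy", "dz": the shift along the tool's x, y, z in units of 40 mm (1.0 is 40 mm); "spin": the turn about the tool's z in units of 6 degrees (1.0 is 6 degrees); "grip": the opening, from 0 (shut) to 1 (fully open). A call has 1 to 20 rows; each row shifts and turns the commanded pose from where the row before left it, along the tool's axes as they then stand; what a row does not reach is not made up. A row lasts 1/12 s, in which the tool goes at most 41.7 mm and 7.16 degrees, less where a joint would pass 70% of its speed; a pose out of reach is approached as far as the arm can. A call is refused whole if a number of a shift passes 1 or a number of a turn 1, either way. A call with a gripper value outside its range is refused whole. The fingers move at their own pace and stop on an object; "force" is the grip in N (left out, the last holds). Time passes only in rows, so rows that do not move let the fingers close. It gives the time, the measured TCP pose, the force, the opening and the grip force at its end, in the units of the state.
- arm.get_obs(): the state, without advancing time (a new reading comes with each control period).
- cams.grab_frame(name): name is "scene" or "top" or "wrist"; returns the picture (420x560x3 uint8, blue, green, red); there is no depth.
- cams.camera_model(name): a dict with "intrinsics" (3x3 intrinsics, pixels), "dist_coeffs" ([k1, k2, p1, p2, k3] as OpenCV has them; the pictures are not rectified), "R" (3x3) and "t" (3): a world point X has camera coordinates R X + t. Camera axes: x right, y down, z forward; pixel columns grow to the right and rows downward; lengths in m; the calibration is good to about 2 mm. A picture is of the moment at which its call begins: read the wrist's pose just before it. camera_model takes no time and is no camera call; for the wrist camera it gives the pose at the moment of the call.
- sign_off(): hands the job in; it is judged then, once.
Trained networks look in the newest picture that a camera, given by its name, has taken for a name from the list of things; names that differ only in an ending like _2 or _b are one class to them, and where a whole thing is asked for, a point or a joint stands for the part that bears it (a point fixed in the world has none). Each returns a list of dicts, best first, with "confidence" (0 to 1); they miss things now and then, are a little off and sometimes report something else, mostly with a low value. They report only what shows in the picture. A call takes as long as a camera call. They do not tell look-alikes from the thing itself.
- spotter.boxes_of(thing, camera): "xyz" ([x, y, z] in m, in world coordinates, good to about 4 mm: the middle of the surface that is visible of it).
The state is a dict: "t": time; "qpos": joint angles; "qd": joint speeds; "effort": joint torques, N m; "ee_pos": TCP position; "eef_rot": TCP orientation; "wrist_force": force on the tool from outside, world axes, zero at the start; "moment": the same for the moment, N m; "width": finger opening in m; "finger_force": force on a finger pad.
Only numpy, scipy, OpenCV 4.12 (cv2) and the standard library are available. Lean on these libraries where they do the work, as an engineer would, in place of code of your own. Each camera call takes 0.05 s, during which the arm holds its last target. There are 200 camera calls.

## Working session

There is one attempt and no reset: what is moved stays moved. The work goes in short steps, Python scripts to look and compute and a tool call to move; the robot and the scene stay as the last step left them, time stands still between calls to the robot, and variables do not carry over. Pictures are saved under pics/ and viewed, at most 10 in all, crops included, and the job is handed in when it is done.

Besides the shell and the picture viewer there is one more tool, called after "Call:" as name([rows], argument=value, ...), one row to a line, values as JSON. send_rows: Moves the arm, as the interface text tells. Its arguments: {"type":"object","properties":{"targets":{"type":"array"},"force":{"type":"number"}},"required":["targets"]}

```bash
mkdir -p pics; cat > h.py <<'E'
import numpy as np,cv2
from workcell import arm,cams,sign_off,spotter
def model(n):
    m=cams.camera_model(n);return [np.array(m[k],float) for k in("intrinsics","dist_coeffs","R","t")]
def pix(n,X,m=None):
    K,d,R,t=m or model(n)
    return cv2.projectPoints(np.array(X,float).reshape(-1,3),cv2.Rodrigues(R)[0],t,K,d)[0].reshape(-1,2)
def ray(n,p,m=None):
    K,d,R,t=m or model(n)
    u=cv2.undistortPoints(np.array(p,float).reshape(1,1,2),K,d).ravel()
    v=R.T@np.array([u[0],u[1],1]);return -R.T@t,v/np.linalg.norm(v)
def atz(n,p,z,m=None):
    c,v=ray(n,p,m);return c+v*(z-c[2])/v[2]
def tri(rs):
    A=np.zeros((3,3));b=np.zeros(3)
    for c,v in rs:
        P=np.eye(3)-np.outer(v,v);A+=P;b+=P@c
    return np.linalg.solve(A,b)
E
python3 - <<'E'
from h import *
np.set_printoptions(precision=4,suppress=True)
for n in("top","scene"):
    cv2.imwrite(f"pics/{n}0.png",cams.grab_frame(n))
    m=model(n);print(n,-m[2].T@m[3])
    for th in("anvil","anvil_horn","mount","mount_pointer","mount_balls","stone","rivet_jar","burnisher"):
        for r in spotter.boxes_of(th,n):
            print(th,round(r["confidence"],2),np.round(r["xyz"],4),pix(n,r["xyz"],m)[0].round())
print(arm.get_obs())
E
```

```text
top [0.424  0.0106 1.0819]
anvil 0.93 [ 0.5057 -0.1363  0.024 ] [331. 242.]
anvil_horn 0.72 [ 0.5087 -0.1382  0.0202] [332. 241.]
anvil_horn 0.69 [ 0.4705 -0.2861  0.0159] [389. 255.]
anvil_horn 0.35 [0.553  0.3499 0.0754] [138. 222.]
mount 0.94 [0.558  0.1889 0.0072] [207. 223.]
mount_pointer 0.69 [0.5643 0.188  0.0092] [207. 221.]
stone 0.56 [ 0.7474 -0.036   0.0236] [291. 152.]
rivet_jar 0.58 [0.5526 0.3516 0.0767] [137. 222.]
burnisher 0.97 [ 0.5487 -0.3747  0.0762] [429. 222.]
scene [ 1.4194 -0.273   0.7676]
anvil 0.92 [ 0.5334 -0.1446  0.0159] [206. 204.]
anvil 0.55 [ 0.4886 -0.2944  0.0186] [149. 203.]
anvil_horn 0.9 [ 0.4917 -0.2931  0.0148] [149. 205.]
anvil_horn 0.61 [ 0.5305 -0.1443  0.021 ] [206. 201.]
mount 0.64 [0.5786 0.1831 0.0128] [323. 192.]
mount_pointer 0.65 [0.5782 0.186  0.0094] [324. 193.]
mount_balls 0.74 [ 0.5288 -0.1489  0.0209] [204. 201.]
mount_balls 0.69 [0.5823 0.181  0.0141] [323. 193.]
stone 0.89 [ 0.7663 -0.0315  0.0286] [273. 251.]
rivet_jar 0.64 [0.5721 0.3509 0.0522] [377. 169.]
burnisher 0.93 [ 0.5667 -0.3841  0.0649] [112. 215.]
{'t': 0.9, 'qpos': array([-1.4156,  0.4909,  1.5589,  0.    ,  1.0917, -0.1056]), 'qd': array([-0.0019,  0.0003, -0.0011, -0.0011,  0.0001,  0.0017]), 'effort': array([  0.0011, -61.8263, -26.1846,  -0.0002,   0.0004,  -0.    ]), 'ee_pos': array([ 0.1612, -0.6039,  0.25  ]), 'eef_rot': array([0.9915, 0.13  , 0.    , 0.0001]), 'wrist_force': array([ 0.3929, -0.0274, -0.0727]), 'moment': array([-0.0333, -0.0025, -0.047 ]), 'finger_force': 0.0, 'width': 0.08578571141739284}
```

```bash
python3 - <<'E'
from h import *
a=cv2.imread("pics/top0.png")[130:310,90:450];b=cv2.imread("pics/scene0.png")[120:300,80:440]
cv2.imwrite("pics/ab.png",np.vstack([cv2.resize(x,None,fx=1.66,fy=1.66,interpolation=3) for x in(a,b)]))
E
```

```text
(no output)
```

View pics/ab.png

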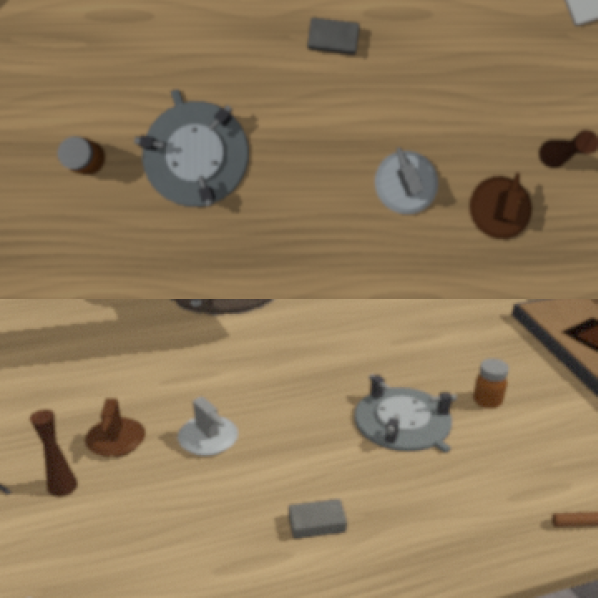

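The aluminium anvil with the grey block is at top pixel (334,240). A brown-foot look-alike is at (391,255), and the mount is at (207,222). I choose the grey one. Next I move above it for a close check with the wrist camera.

Call:
send_rows([
  {"dx": 0.54,"dy": -0.44,"grip": 1},
  {"dx": 0.54,"dy": -0.44,"grip": 1},
  {"dx": 0.54,"dy": -0.44,"grip": 1},
  {"dx": 0.54,"dy": -0.44,"grip": 1},
  {"dx": 0.54,"dy": -0.44,"grip": 1},
  {"dx": 0.54,"dy": -0.44,"grip": 1},
  {"dx": 0.54,"dy": -0.44,"grip": 1},
  {"dx": 0.54,"dy": -0.44,"grip": 1},
  {"dx": 0.54,"dy": -0.44,"grip": 1},
  {"dx": 0.54,"dy": -0.44,"grip": 1},
  {"dx": 0.54,"dy": -0.44,"grip": 1},
  {"dx": 0.54,"dy": -0.44,"grip": 1},
  {"dx": 0.54,"dy": -0.44,"grip": 1},
  {"dx": 0.54,"dy": -0.44,"grip": 1},
  {"dx": 0.54,"dy": -0.44,"grip": 1},
  {"dx": 0.54,"dy": -0.44,"grip": 1},
  {"dx": 0.54,"dy": -0.44,"grip": 1},
  {"dx": 0.54,"dy": -0.44,"grip": 1},
  {"dx": 0.54,"dy": -0.44,"grip": 1},
  {"dx": 0,"dy": 0,"grip": 1},
])

```text
$.targets[0]: bad value
```

```bash
python3 - <<'E'
from h import *
np.set_printoptions(precision=4,suppress=True)
o=arm.get_obs();m=model("wrist");im=cams.grab_frame("wrist");cv2.imwrite("pics/w1.png",im)
import pickle;pickle.dump(m,open("w1.pkl","wb"))
print(o["ee_pos"],o["eef_rot"],o["t"],"cam",-m[2].T@m[3],m[2])
for th in("anvil","anvil_horn","anvil_grip"):
    for r in spotter.boxes_of(th,"wrist"): print(th,r["confidence"],r["xyz"],pix("wrist",r["xyz"],m)[0].round())
E
```

```text
[ 0.1612 -0.6039  0.25  ] [0.9915 0.13   0.     0.0001] 0.9 cam [ 0.2275 -0.5851  0.3734] [[ 0.2573 -0.9663  0.0002]
 [-0.9294 -0.2474  0.2741]
 [-0.2648 -0.0707 -0.9617]]
```

View pics/w1.png

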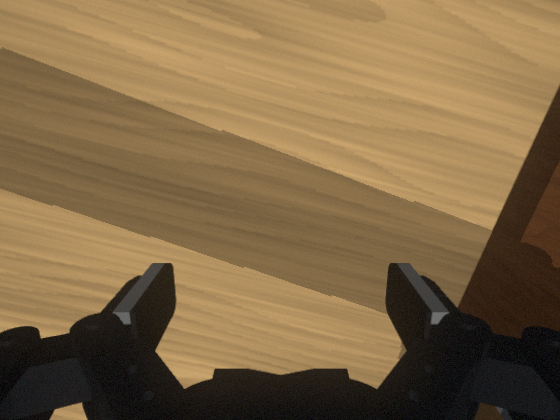

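Call:
send_rows([
  {"dx": 0.54,"dy": -0.44,"dz": 0,"spin": 0,"grip": 1},
  {"dx": 0.54,"dy": -0.44,"dz": 0,"spin": 0,"grip": 1},
  {"dx": 0.54,"dy": -0.44,"dz": 0,"spin": 0,"grip": 1},
  {"dx": 0.54,"dy": -0.44,"dz": 0,"spin": 0,"grip": 1},
  {"dx": 0.54,"dy": -0.44,"dz": 0,"spin": 0,"grip": 1},
  {"dx": 0.54,"dy": -0.44,"dz": 0,"spin": 0,"grip": 1},
  {"dx": 0.54,"dy": -0.44,"dz": 0,"spin": 0,"grip": 1},
  {"dx": 0.54,"dy": -0.44,"dz": 0,"spin": 0,"grip": 1},
  {"dx": 0.54,"dy": -0.44,"dz": 0,"spin": 0,"grip": 1},
  {"dx": 0.54,"dy": -0.44,"dz": 0,"spin": 0,"grip": 1},
  {"dx": 0.54,"dy": -0.44,"dz": 0,"spin": 0,"grip": 1},
  {"dx": 0.54,"dy": -0.44,"dz": 0,"spin": 0,"grip": 1},
  {"dx": 0.54,"dy": -0.44,"dz": 0,"spin": 0,"grip": 1},
  {"dx": 0.54,"dy": -0.44,"dz": 0,"spin": 0,"grip": 1},
  {"dx": 0.54,"dy": -0.44,"dz": 0,"spin": 0,"grip": 1},
  {"dx": 0.54,"dy": -0.44,"dz": 0,"spin": 0,"grip": 1},
  {"dx": 0.54,"dy": -0.44,"dz": 0,"spin": 0,"grip": 1},
  {"dx": 0.54,"dy": -0.44,"dz": 0,"spin": 0,"grip": 1},
  {"dx": 0.54,"dy": -0.44,"dz": 0,"spin": 0,"grip": 1},
  {"dx": 0,"dy": 0,"dz": 0,"spin": 0,"grip": 1},
])

```text
t: 2.77
ee_pos: [0.4733, -0.1721, 0.2501]
eef_rot: [0.991, 0.131, 0.0, -0.0]
wrist_force: [0.2, 0.5, 0.2]
width: 0.0851
finger_force: 0.0
```

```bash
cat > w.py <<'E'
import sys,pickle
from h import *
np.set_printoptions(precision=4,suppress=True)
k=sys.argv[1]
o=arm.get_obs();m=model("wrist");im=cams.grab_frame("wrist");cv2.imwrite(f"pics/{k}.png",im)
pickle.dump(m,open(k+".pkl","wb"))
print(o["ee_pos"],o["eef_rot"],o["t"],"cam",-m[2].T@m[3])
for th in sys.argv[2:]:
    for r in spotter.boxes_of(th,"wrist"): print(th,r["confidence"],r["xyz"],pix("wrist",r["xyz"],m)[0].round())
E
python3 w.py w2 anvil anvil_horn anvil_grip anvil_rim
```

```text
[ 0.4733 -0.1721  0.2501] [ 0.9913  0.1314  0.0004 -0.0001] 2.7667 cam [ 0.5395 -0.1532  0.3735]
anvil 0.78 [0.4803, -0.2825, 0.0161] [386. 195.]
anvil_horn 0.84 [0.4785, -0.2841, 0.0198] [388. 198.]
anvil_horn 0.76 [0.5139, -0.1394, 0.0211] [260. 127.]
anvil_grip 0.88 [0.519, -0.1441, 0.0166] [266. 123.]
anvil_grip 0.65 [0.4751, -0.2844, 0.0193] [387. 201.]
anvil_rim 0.78 [0.4789, -0.2869, 0.022] [391. 199.]
anvil_rim 0.61 [0.5141, -0.146, 0.0188] [266. 128.]
```

View pics/w2.png

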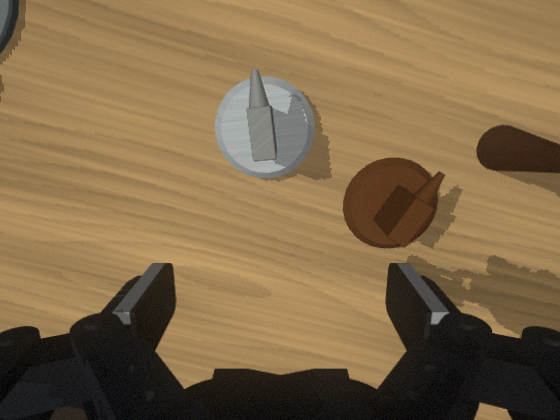

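The true anvil (light foot, grey block) has its rim centred at (265,127) and its horn tip at (256,69). The brown look-alike is at (390,202). Next I fit the pose from this view and the top view.

```bash
cat > fit.py <<'E'
import pickle,sys
from h import *
from scipy.optimize import least_squares
np.set_printoptions(precision=4,suppress=True)
def rim(im,box):
    x0,y0,x1,y1=box;c=im[y0:y1,x0:x1].astype(int)
    mk=((c[...,2]-c[...,0])<25)&(c.max(2)>90)
    mk=cv2.morphologyEx(mk.astype(np.uint8),cv2.MORPH_OPEN,np.ones((3,3)))
    cs=max(cv2.findContours(mk,0,1)[0],key=cv2.contourArea)
    h=cv2.convexHull(cs)[:,0]+[x0,y0]
    return h.astype(float)
th=np.linspace(0,2*np.pi,120,endpoint=False)
def circ(p,r,z): return np.c_[p[0]+r*np.cos(th),p[1]+r*np.sin(th),np.full(120,p[2]+z)]
im=cv2.imread("pics/w2.png");m=pickle.load(open("w2.pkl","rb"))
h=rim(im,(195,45,335,195));h=h[h[:,1]>76]
mt=model("top");ht=rim(cv2.imread("pics/top0.png"),(305,210,360,265))
print(h.min(0),h.max(0),ht.min(0),ht.max(0))
def res(p,views):
    out=[]
    for hh,mm,w in views:
        q=pix("",circ(p,.05,.011),mm)
        e=cv2.fitEllipse(q.astype(np.float32)); 
        for x in hh: out.append(w*cv2.pointPolygonTest(q.astype(np.float32),tuple(x),True))
    c,s=np.cos(p[3]),np.sin(p[3])
    P=[[p[0]+a*c-b*s,p[1]+a*s+b*c,p[2]+z] for a,b,z in[(.05,0,.063),(.022,.010,.074),(.022,-.010,.074),(-.022,.010,.074),(-.022,-.010,.074)]]
    d=pix("",P,m)-[[256,69],[247,107],[271,105],[252,161],[275,159]]
    return np.r_[out,d.ravel()*1.5]
for vs in([(h,m,.5)],[(h,m,.5),(ht,mt,1)]):
    for f in (1,0):
        g=lambda q:res(np.r_[q[:2],q[2]*f,q[3]],vs)
        r=least_squares(g,[.515,-.14,0,.37],loss="soft_l1");print(f,r.x,r.cost,"\n",r.fun[-10:])
E
python3 fit.py
```

```text
[215.  80.] [314. 177.] [316. 220.] [351. 258.]
1 [ 0.5129 -0.144  -0.001   0.3401] 2.651690933973612 
 [ 0.4462  2.2594 -0.7665 -0.0298 -0.0045  0.024  -0.1975 -0.3548  0.581
 -0.0751]
0 [ 0.513  -0.144   0.0051  0.34  ] 2.8073904677001496 
 [ 0.404   1.934  -0.8696 -0.1664  0.0231 -0.1171 -0.2814 -0.2108  0.6174
  0.0656]
1 [ 0.513  -0.1441 -0.0007  0.3412] 6.233474431237168 
 [ 0.5238  2.1615 -0.6479 -0.0563  0.1488 -0.0456  0.005  -0.3071  0.8157
 -0.0668]
0 [ 0.513  -0.1441  0.      0.3416] 6.206563979655887 
 [ 0.3934  1.9437 -0.7943 -0.1328  0.0929 -0.1453 -0.0843 -0.1895  0.8098
  0.0299]
```

Call:
send_rows([
  {"dx": 0.38,"dy": -0.14,"dz": 0.2,"spin": -0.25,"grip": 1},
  {"dx": 0.38,"dy": -0.14,"dz": 0.4,"spin": -0.25,"grip": 1},
  {"dx": 0.38,"dy": -0.14,"dz": 0.6,"spin": -0.24,"grip": 1},
  {"dx": 0,"dy": 0,"dz": 0.7,"spin": 0,"grip": 1},
  {"dx": 0,"dy": 0,"dz": 0.7,"spin": 0,"grip": 0.9},
  {"dx": 0,"dy": 0,"dz": 0.7,"spin": 0,"grip": 0.8},
  {"dx": 0,"dy": 0,"dz": 0.7,"spin": 0,"grip": 0.7},
  {"dx": 0,"dy": 0,"dz": 0.5,"spin": 0,"grip": 0.6},
  {"dx": 0,"dy": 0,"dz": 0.25,"spin": 0,"grip": 0.5},
  {"dx": 0,"dy": 0,"dz": 0,"spin": 0,"grip": 0.4},
], force=60)

```text
t: 3.85
ee_pos: [0.5095, -0.1465, 0.0583]
eef_rot: [0.986, 0.168, -0.001, -0.001]
wrist_force: [1.0, -0.2, 0.5]
width: 0.0346
finger_force: 0.0
```

Call:
send_rows([
  {"dx": 0,"dy": 0,"dz": 0,"spin": 0,"grip": 0.3},
  {"dx": 0,"dy": 0,"dz": 0,"spin": 0,"grip": 0.2},
  {"dx": 0,"dy": 0,"dz": 0,"spin": 0,"grip": 0.1},
  {"dx": 0,"dy": 0,"dz": 0,"spin": 0,"grip": 0.1},
  {"dx": 0,"dy": 0,"dz": 0,"spin": 0,"grip": 0.1},
], force=60)

```text
t: 4.27
ee_pos: [0.5108, -0.1462, 0.061]
eef_rot: [0.986, 0.168, 0.001, 0.001]
wrist_force: [-0.8, -1.5, 6.4]
width: 0.0191
finger_force: 60.8
```

Call:
send_rows([
  {"dx": 0,"dy": 0,"dz": -0.2,"spin": 0,"grip": 0.1},
  {"dx": 0,"dy": 0,"dz": -0.4,"spin": 0,"grip": 0.1},
  {"dx": 0,"dy": 0,"dz": -0.6,"spin": 0,"grip": 0.1},
  {"dx": 0,"dy": 0,"dz": -0.7,"spin": 0,"grip": 0.1},
  {"dx": 0,"dy": 0,"dz": -0.7,"spin": 0,"grip": 0.1},
  {"dx": 0.05,"dy": -0.2,"dz": -0.7,"spin": 0,"grip": 0.1},
  {"dx": 0.1,"dy": -0.4,"dz": -0.6,"spin": 0,"grip": 0.1},
  {"dx": 0.15,"dy": -0.6,"dz": -0.5,"spin": 0,"grip": 0.1},
  {"dx": 0.15,"dy": -0.75,"dz": -0.3,"spin": 0,"grip": 0.1},
  {"dx": 0.15,"dy": -0.75,"dz": 0,"spin": 0,"grip": 0.1},
  {"dx": 0.15,"dy": -0.75,"dz": 0,"spin": 0,"grip": 0.1},
  {"dx": 0.15,"dy": -0.75,"dz": 0,"spin": 0,"grip": 0.1},
  {"dx": 0.15,"dy": -0.75,"dz": 0,"spin": 0,"grip": 0.1},
  {"dx": 0.15,"dy": -0.75,"dz": 0,"spin": 0,"grip": 0.1},
  {"dx": 0.1,"dy": -0.75,"dz": 0,"spin": 0,"grip": 0.1},
  {"dx": 0.1,"dy": -0.6,"dz": 0,"spin": 0,"grip": 0.1},
  {"dx": 0.1,"dy": -0.4,"dz": 0,"spin": 0,"grip": 0.1},
  {"dx": 0.1,"dy": -0.3,"dz": 0,"spin": 0,"grip": 0.1},
  {"dx": 0,"dy": -0.15,"dz": 0,"spin": 0,"grip": 0.1},
  {"dx": 0,"dy": 0,"dz": 0,"spin": 0,"grip": 0.1},
])

```text
t: 5.93
ee_pos: [0.4651, 0.1742, 0.248]
eef_rot: [0.986, 0.169, -0.0, -0.0]
wrist_force: [-0.6, -0.3, -5.5]
width: 0.0193
finger_force: 59.4
```

```bash
python3 w.py w3 mount mount_balls mount_pointer mount_noses; python3 - <<'E'
from h import *
cv2.imwrite("pics/top1.png",cams.grab_frame("top"));o=arm.get_obs();print(o["wrist_force"],o["width"])
E
```

```text
[0.4651 0.1742 0.248 ] [ 0.9856  0.1691 -0.0004 -0.    ] 5.9333 cam [0.5299 0.1982 0.3713]
mount 0.84 [0.5677, 0.1885, 0.0115] [303.  68.]
mount_balls 0.85 [0.5669, 0.192, 0.0149] [300.  67.]
mount_balls 0.19 [0.4793, 0.1838, 0.2055] [274. 216.]
mount_pointer 0.77 [0.5639, 0.1906, 0.0102] [300.  71.]
mount_pointer 0.45 [0.5478, 0.3421, 0.063] [113.  16.]
mount_noses 0.58 [0.568, 0.1878, 0.01] [304.  68.]
[-0.11931693 -0.19585783 -6.43512957] 0.01899000846310852
```

View pics/w3.png

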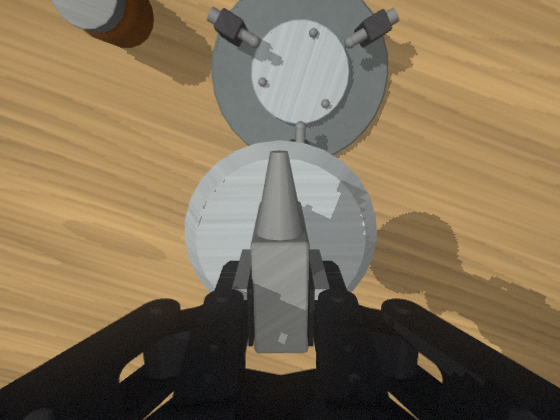

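The mount is clear in view: balls at (263,82), (313,33) and (326,104), disc centre about (300,71). The held anvil's horn tip is at (279,152). Next I measure both.

```bash
cat > fit2.py <<'E'
import pickle
from h import *
from scipy.optimize import least_squares
np.set_printoptions(precision=4,suppress=True)
im=cv2.imread("pics/w3.png");m=pickle.load(open("w3.pkl","rb"))
g=cv2.cvtColor(im,6)
# refine balls: darkest blob near
P=[]
for u,v in[(263,82),(313,33),(326,104)]:
    c=g[v-8:v+9,u-8:u+9].astype(float);w=np.clip(np.median(c)-25-c,0,None)
    yy,xx=np.mgrid[-8:9,-8:9];w*=(xx**2+yy**2<45);P.append([u+(w*xx).sum()/w.sum(),v+(w*yy).sum()/w.sum()])
P=np.array(P);X=np.array([atz("",p,.020,m) for p in P])
print(P,"\n",X)
A=np.c_[2*X[:,:2],np.ones(3)];s=np.linalg.solve(A,(X[:,:2]**2).sum(1));c=s[:2]
print("centre",c,"r",np.sqrt(s[2]+c@c),"ang",np.arctan2(X[:,1]-c[1],X[:,0]-c[0]))
# free fit: c,z,ang with r=36
def f(q):
    a=q[3]+np.arange(3)*2*np.pi/3
    Q=pix("",np.c_[q[0]+.036*np.cos(a),q[1]+.036*np.sin(a),np.full(3,q[2])],m)
    return np.array([Q[np.argmin(np.hypot(*(Q-p).T))]-p for p in P]).ravel()
r=least_squares(f,[*c,.02,np.arctan2(X[1,1]-c[1],X[1,0]-c[0])]);print("fit",r.x,r.fun)
# top view: base ellipse and pointer
mt=model("top");t=cv2.imread("pics/top0.png")
c3=cv2.resize(t[170:270,155:255],(800,800),interpolation=cv2.INTER_CUBIC)
cc=r.x[:2]
cam=pickle.load(open("w3.pkl","rb"))
print("top ring pred",pix("",[cc[0],cc[1],.01],mt))
k=pix("",np.c_[cc[0]+.085*np.cos(np.arange(90)*.07),cc[1]+.085*np.sin(np.arange(90)*.07),np.full(90,.01)],mt)
for q in k: cv2.circle(c3,tuple(np.int32((q-[155,170]+.5)*8)),2,(0,0,255),-1)
for i in range(3):
    a=r.x[3]+i*2*np.pi/3;q=pix("",[cc[0]+.036*np.cos(a),cc[1]+.036*np.sin(a),.02],mt)[0]
    cv2.circle(c3,tuple(np.int32((q-[155,170]+.5)*8)),14,(0,255,0),1)
w=cv2.resize(im[0:160,180:420],(800,533))
cv2.imwrite("pics/mt.png",cv2.resize(c3,(600,600)))
# held anvil fit: tip, block top corners, rim extremes; upright assumed
tip=[(279,152)]
E
python3 fit2.py
```

```text
[[263.2717  82.5166]
 [313.8233  33.6042]
 [325.8958 104.2057]] 
 [[0.5425 0.2195 0.02  ]
 [0.5969 0.1898 0.02  ]
 [0.5438 0.1572 0.02  ]]
centre [0.561  0.1887] r 0.03589789829906607 ang [ 2.1141  0.0308 -2.0708]
fit [0.5612 0.1888 0.019  0.0246] [-0.061   0.1106  0.1266 -0.0016 -0.0715 -0.1108]
top ring pred [[206.6961 221.8581]]
```

View pics/mt.png

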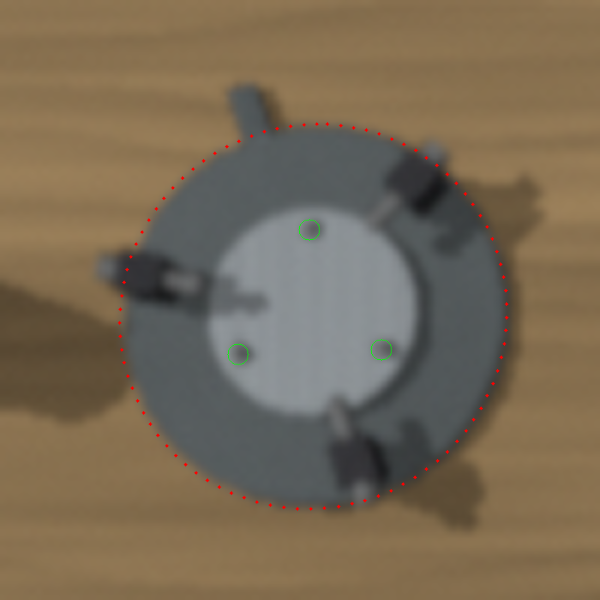

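```bash
cat > fit3.py <<'E'
import pickle
from h import *
from scipy.optimize import least_squares
from scipy.spatial.transform import Rotation as Ro
np.set_printoptions(precision=4,suppress=True)
im=cv2.imread("pics/w3.png");m=pickle.load(open("w3.pkl","rb"))
ed=cv2.Canny(im,40,100)
E=np.array([.4651,.1742,.248]);y0=.3398
th=np.linspace(0,2*np.pi,360,endpoint=False)
C=np.c_[.05*np.cos(th),.05*np.sin(th),np.full(360,.011)]
B=np.array([[.05,0,.063],[.022,.01,.074],[.022,-.01,.074],[-.022,.01,.074],[-.022,-.01,.074]])
U=np.array([[279,152],[252,241],[310,241],[254,352],[308,352]],float)
# rim points: outermost low-saturation px on rays left/right/top
R=[]
i=im.astype(int);sat=i.max(2)-i.min(2)
for v in range(190,245,5):
    row=np.where(sat[v,170:395]<28)[0]+170
    R+= [(row.min(),v),(row.max(),v)]
R=np.array(R,float);print(R[::4].tolist())
def f(q):
    T=Ro.from_euler("ZYX",[q[3],q[4],q[5]])
    o=E+[q[0],q[1],q[2]]
    ctr=pix("",T.apply(C)+o,m).astype(np.float32)
    a=[.4*cv2.pointPolygonTest(ctr,tuple(p),True) for p in R]
    top=ctr[np.argmin(ctr[:,1])][1]-140
    return np.r_[a,top,(pix("",T.apply(B)+o,m)-U).ravel()]
for n in(4,5,6):
    r=least_squares(lambda q:f(np.r_[q,np.zeros(6-n)]),[0,0,-.06,y0,0,0][:n],loss="soft_l1",x_scale=[.01,.01,.01,.1,.1,.1][:n])
    q=r.x;d=Ro.from_euler("z",-y0).apply(np.r_[q[:2],0])
    print(n,q,"tool-frame ahead/left",d[:2],"dyaw",q[3]-y0,r.cost,r.fun[-11:])
E
python3 fit3.py
```

```text
[[195.0, 190.0], [190.0, 200.0], [188.0, 210.0], [185.0, 220.0], [185.0, 230.0], [185.0, 240.0]]
4 [ 0.002   0.0017 -0.0632  0.3472] tool-frame ahead/left [0.0024 0.0009] dyaw 0.007380054161504557 3.028266765756317 [-0.6488  0.427   1.8137 -1.4855  0.2971 -0.3788 -0.1416  0.1163 -0.0418
 -0.0488 -0.4048]
5 [ 0.0016  0.0016 -0.063   0.3454  0.0083] tool-frame ahead/left [0.002  0.0009] dyaw 0.005625789198800524 2.4289831893885565 [ 0.0105  0.6519  1.4629 -1.4218 -0.239  -0.2802 -0.5812 -0.1019  0.1886
 -0.0946 -0.0948]
6 [ 0.0015  0.0017 -0.063   0.3448  0.0085  0.0038] tool-frame ahead/left [0.002  0.0011] dyaw 0.004965647528570538 2.137173343830467 [ 0.0331  0.8705  1.4521 -1.1387 -0.2359  0.0016 -0.6218  0.077   0.2417
  0.0871 -0.146 ]
```

Call:
send_rows([
  {"dx": 0,"dy": 0,"dz": 0,"spin": 0.55,"grip": 0.1},
  {"dx": 0,"dy": 0,"dz": 0,"spin": 0.6,"grip": 0.1},
  {"dx": 0.2,"dy": 0.03,"dz": 0,"spin": 0,"grip": 0.1},
  {"dx": 0.4,"dy": 0.03,"dz": 0,"spin": 0,"grip": 0.1},
  {"dx": 0.5,"dy": 0.03,"dz": 0,"spin": 0,"grip": 0.1},
  {"dx": 0.5,"dy": 0.03,"dz": 0.1,"spin": 0,"grip": 0.1},
  {"dx": 0.4,"dy": 0.03,"dz": 0.3,"spin": 0,"grip": 0.1},
  {"dx": 0.24,"dy": 0.03,"dz": 0.4,"spin": 0,"grip": 0.1},
  {"dx": 0.12,"dy": 0,"dz": 0.5,"spin": 0,"grip": 0.1},
  {"dx": 0,"dy": 0,"dz": 0.5,"spin": 0,"grip": 0.1},
  {"dx": 0,"dy": 0,"dz": 0.5,"spin": 0,"grip": 0.1},
  {"dx": 0,"dy": 0,"dz": 0.4,"spin": 0,"grip": 0.1},
  {"dx": 0,"dy": 0,"dz": 0.3,"spin": 0,"grip": 0.1},
  {"dx": 0,"dy": 0,"dz": 0.2,"spin": 0,"grip": 0.1},
  {"dx": 0,"dy": 0,"dz": 0.1,"spin": 0,"grip": 0.1},
  {"dx": 0,"dy": 0,"dz": 0,"spin": 0,"grip": 0.1},
  {"dx": 0,"dy": 0,"dz": 0,"spin": 0,"grip": 0.1},
  {"dx": 0,"dy": 0,"dz": 0,"spin": 0,"grip": 0.1},
])

```text
t: 7.73
ee_pos: [0.5601, 0.1868, 0.1168]
eef_rot: [0.994, 0.109, 0.001, -0.0]
wrist_force: [0.0, 0.6, -6.4]
width: 0.0192
finger_force: 59.4
```

```bash
cat > st.py <<'E'
from h import *
from scipy.spatial.transform import Rotation as Ro
np.set_printoptions(precision=4,suppress=True)
L=[]
for _ in range(4): L.append(arm.get_obs()); cams.grab_frame("wrist")
e=np.mean([o["ee_pos"] for o in L],0);q=np.mean([o["eef_rot"] for o in L],0)
y=2*np.arctan2(q[1],q[0]);o=L[-1]
a=e+Ro.from_euler("z",y).apply([.0024,.0007,-.0615])
print("tcp",e,"q",q,"yaw",y,"anvil",a,"yaw",y+.006,"wf",np.mean([o["wrist_force"] for o in L],0),"mo",np.mean([o["moment"] for o in L],0),o["width"],o["t"],"q6",o["qpos"][5])
d=np.array([.561,.1888])-a[:2];print("err tool dx,dy units",(np.cos(y)*d[0]+np.sin(y)*d[1])/.04,(np.sin(y)*d[0]-np.cos(y)*d[1])/.04,"above mount",a[2])
E
python3 st.py; python3 - <<'E'
from h import *
s=cams.grab_frame("scene");t=cams.grab_frame("top")
cv2.imwrite("pics/c1.png",np.hstack([cv2.resize(s[120:240,260:400],(400,343),interpolation=3),cv2.resize(t[160:280,140:280],(400,343),interpolation=3)]))
E
```

```text
tcp [0.56   0.1868 0.1167] q [ 0.9941  0.1088  0.0007 -0.    ] yaw 0.21809076355224105 anvil [0.5622 0.188  0.0552] yaw 0.22409076355224106 wf [ 0.0447  0.1648 -6.4177] mo [0.0008 0.0217 0.0202] 0.019081524721465938 7.8833 q6 1.5630335690832866
err tool dx,dy units -0.025737006455818057 -0.026026428705916215 above mount 0.05522961699727009
```

View pics/c1.png

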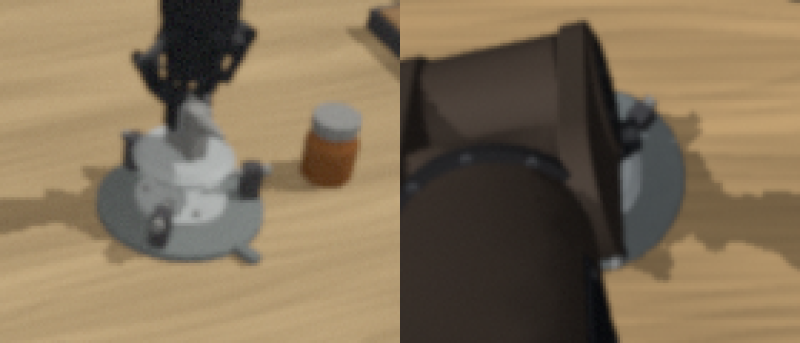

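The anvil hovers over the mount, clear of the noses, and the jar is untouched. I now ease down onto the noses.

Call:
send_rows([
  {"dx": -0.025,"dy": -0.025,"dz": 0.1,"spin": 0,"grip": 0.1},
  {"dx": 0,"dy": 0,"dz": 0.1,"spin": 0,"grip": 0.1},
  {"dx": 0,"dy": 0,"dz": 0.06,"spin": 0,"grip": 0.1},
  {"dx": 0,"dy": 0,"dz": 0.05,"spin": 0,"grip": 0.1},
  {"dx": 0,"dy": 0,"dz": 0.04,"spin": 0,"grip": 0.1},
  {"dx": 0,"dy": 0,"dz": 0.03,"spin": 0,"grip": 0.1},
  {"dx": 0,"dy": 0,"dz": 0.03,"spin": 0,"grip": 0.1},
  {"dx": 0,"dy": 0,"dz": 0.03,"spin": 0,"grip": 0.1},
  {"dx": 0,"dy": 0,"dz": 0.03,"spin": 0,"grip": 0.1},
  {"dx": 0,"dy": 0,"dz": 0.03,"spin": 0,"grip": 0.1},
  {"dx": 0,"dy": 0,"dz": 0,"spin": 0,"grip": 0.1},
  {"dx": 0,"dy": 0,"dz": 0,"spin": 0,"grip": 0.1},
])

```text
t: 9.03
ee_pos: [0.5591, 0.1876, 0.0967]
eef_rot: [0.994, 0.109, 0.001, -0.0]
wrist_force: [0.9, 1.1, 4.3]
width: 0.0193
finger_force: 60.8
```

```bash
python3 st.py
```

```text
tcp [0.559  0.1876 0.0967] q [ 0.9941  0.1087  0.0008 -0.    ] yaw 0.21788772799743977 anvil [0.5611 0.1888 0.0352] yaw 0.22388772799743978 wf [0.6827 1.0393 4.9638] mo [ 0.1466 -0.1035 -0.0057] 0.019502468038492073 9.1833 q6 1.5648875089540368
err tool dx,dy units -0.0035231497437204413 -0.0005699282935277508 above mount 0.035156271964105965
```

Call:
send_rows([
  {"dx": 0,"dy": 0,"dz": 0.025,"spin": 0,"grip": 0.1},
  {"dx": 0,"dy": 0,"dz": 0.025,"spin": 0,"grip": 0.1},
  {"dx": 0,"dy": 0,"dz": 0.025,"spin": 0,"grip": 0.1},
  {"dx": 0,"dy": 0,"dz": 0.025,"spin": 0,"grip": 0.1},
  {"dx": 0,"dy": 0,"dz": 0.025,"spin": 0,"grip": 0.1},
  {"dx": 0,"dy": 0,"dz": 0.025,"spin": 0,"grip": 0.1},
  {"dx": 0,"dy": 0,"dz": 0.025,"spin": 0,"grip": 0.1},
  {"dx": 0,"dy": 0,"dz": 0.025,"spin": 0,"grip": 0.1},
  {"dx": 0,"dy": 0,"dz": 0,"spin": 0,"grip": 0.1},
])

```text
t: 9.98
ee_pos: [0.5577, 0.1873, 0.0866]
eef_rot: [0.994, 0.109, -0.001, 0.0]
wrist_force: [1.1, 0.7, -17.5]
width: 0.0192
finger_force: 58.7
```

```bash
python3 st.py
```

```text
tcp [0.5577 0.1873 0.0868] q [ 0.9941  0.1087 -0.0014  0.0002] yaw 0.21788591524944365 anvil [0.5599 0.1885 0.0253] yaw 0.22388591524944365 wf [  0.4615   0.7288 -17.8429] mo [ 0.105  -0.0146  0.0151] 0.018889963363538917 10.1333 q6 1.5649106698633506
err tool dx,dy units 0.028926088774075907 -0.0007635274022101461 above mount 0.02525868906980401
```

Call:
send_rows([
  {"dx": 0,"dy": 0,"dz": 0.015,"spin": 0,"grip": 0.1},
  {"dx": 0,"dy": 0,"dz": 0.015,"spin": 0,"grip": 0.1},
  {"dx": 0,"dy": 0,"dz": 0.01,"spin": 0,"grip": 0.1},
  {"dx": 0,"dy": 0,"dz": 0,"spin": 0,"grip": 0.1},
])

```text
t: 10.52
ee_pos: [0.5585, 0.1875, 0.0864]
eef_rot: [0.994, 0.109, 0.0, 0.0]
wrist_force: [0.1, 0.4, -14.6]
width: 0.0191
finger_force: 59.3
```

```bash
python3 st.py
```

```text
tcp [0.5585 0.1875 0.0864] q [0.9941 0.1087 0.0001 0.    ] yaw 0.21788158074840133 anvil [0.5607 0.1887 0.0249] yaw 0.22388158074840134 wf [  0.2888   0.3288 -14.6338] mo [0.1096 0.0043 0.0276] 0.019452719555371832 10.6667 q6 1.5648788504359017
err tool dx,dy units 0.00729018391273419 -0.0009726574029132177 above mount 0.02489544852249624
```

It now stands on the ball tops at about 24.9 mm by reading. I add light pressure and turn towards the ball.

Call:
send_rows([
  {"dx": 0,"dy": 0,"dz": 0.025,"spin": 0,"grip": 0.1},
  {"dx": 0,"dy": 0,"dz": 0.025,"spin": 0,"grip": 0.1},
  {"dx": 0,"dy": 0,"dz": 0.025,"spin": 0,"grip": 0.1},
  {"dx": 0,"dy": 0,"dz": 0,"spin": 0.2,"grip": 0.1},
  {"dx": 0,"dy": 0,"dz": 0,"spin": 0.2,"grip": 0.1},
  {"dx": 0,"dy": 0,"dz": 0,"spin": 0.2,"grip": 0.1},
  {"dx": 0,"dy": 0,"dz": 0,"spin": 0.2,"grip": 0.1},
  {"dx": 0,"dy": 0,"dz": 0,"spin": 0.2,"grip": 0.1},
  {"dx": 0,"dy": 0,"dz": 0,"spin": 0,"grip": 0.1},
])

```text
t: 11.47
ee_pos: [0.5589, 0.1877, 0.0837]
eef_rot: [0.998, 0.055, 0.001, -0.0]
wrist_force: [2.1, 2.4, 4.1]
width: 0.0191
finger_force: 61.3
```

```bash
python3 st.py
```

```text
tcp [0.5589 0.1877 0.0837] q [ 0.9984  0.0558  0.0006 -0.0003] yaw 0.11169393059457972 anvil [0.5612 0.1887 0.0222] yaw 0.11769393059457972 wf [1.1559 2.2005 4.6119] mo [ 0.6521 -0.0273 -0.4233] 0.019556661221938797 11.6167 q6 1.6697330309050582
err tool dx,dy units -0.004214490851994143 -0.003385714956695056 above mount 0.02216384220174364
```

Call:
send_rows([
  {"dx": 0,"dy": 0,"dz": 0,"spin": 0.2,"grip": 0.1},
  {"dx": 0,"dy": 0,"dz": 0,"spin": 0.2,"grip": 0.1},
  {"dx": 0,"dy": 0,"dz": 0,"spin": 0.2,"grip": 0.1},
  {"dx": 0,"dy": 0,"dz": 0,"spin": 0.2,"grip": 0.1},
  {"dx": 0,"dy": 0,"dz": 0,"spin": 0,"grip": 0.1},
])

```text
t: 12.08
ee_pos: [0.5584, 0.1876, 0.0827]
eef_rot: [1.0, 0.014, -0.0, 0.0]
wrist_force: [4.0, 4.0, -8.6]
width: 0.0187
finger_force: 59.7
```

```bash
python3 st.py
```

```text
tcp [0.5584 0.1876 0.0827] q [ 0.9999  0.0143 -0.0002  0.    ] yaw 0.028526855885671592 anvil [0.5608 0.1883 0.0212] yaw 0.034526855885671594 wf [ 4.01    3.3893 -8.292 ] mo [ 0.9393 -0.8174 -0.234 ] 0.018917948854142098 12.2333 q6 1.7535944938829535
err tool dx,dy units 0.004649867886665521 -0.011365565805344086 above mount 0.021225686539366934
```

Dropped about 3.7 mm, close to the expected 3.3 mm. A small to-and-fro under light pressure will seat it.

Call:
send_rows([
  {"dx": 0,"dy": 0,"dz": 0.03,"spin": 0.15,"grip": 0.1},
  {"dx": 0,"dy": 0,"dz": 0.03,"spin": 0.15,"grip": 0.1},
  {"dx": 0,"dy": 0,"dz": 0,"spin": -0.15,"grip": 0.1},
  {"dx": 0,"dy": 0,"dz": 0,"spin": -0.2,"grip": 0.1},
  {"dx": 0,"dy": 0,"dz": 0,"spin": -0.2,"grip": 0.1},
  {"dx": 0,"dy": 0,"dz": 0,"spin": 0.15,"grip": 0.1},
  {"dx": 0,"dy": 0,"dz": 0,"spin": 0.15,"grip": 0.1},
  {"dx": 0,"dy": 0,"dz": 0,"spin": 0,"grip": 0.1},
])

```text
t: 12.95
ee_pos: [0.559, 0.1882, 0.0814]
eef_rot: [1.0, 0.012, 0.001, -0.0]
wrist_force: [3.3, 7.3, 2.0]
width: 0.0191
finger_force: 60.8
```

```bash
python3 st.py
```

```text
tcp [0.559  0.1882 0.0814] q [ 0.9999  0.0118  0.0009 -0.0005] yaw 0.02369057033729207 anvil [0.5614 0.1889 0.0199] yaw 0.02969057033729207 wf [2.9415 6.8727 1.3543] mo [ 1.5768 -0.6261 -0.1235] 0.019242276195403616 13.1 q6 1.7586914701155207
err tool dx,dy units -0.010395746623078411 0.0032604387759502126 above mount 0.01991404602436203
```

Call:
send_rows([
  {"dx": 0,"dy": -0.02,"dz": 0,"spin": 0,"grip": 0.1},
  {"dx": 0,"dy": -0.02,"dz": 0,"spin": 0,"grip": 0.15},
  {"dx": 0,"dy": 0,"dz": 0,"spin": 0,"grip": 0.22},
  {"dx": 0,"dy": 0,"dz": 0,"spin": 0,"grip": 0.3},
  {"dx": 0,"dy": 0,"dz": 0,"spin": 0,"grip": 0.4},
  {"dx": 0,"dy": 0,"dz": 0,"spin": 0,"grip": 0.5},
  {"dx": 0,"dy": 0,"dz": 0,"spin": 0,"grip": 0.65},
  {"dx": 0,"dy": 0,"dz": 0,"spin": 0,"grip": 0.8},
  {"dx": 0,"dy": 0,"dz": 0,"spin": 0,"grip": 0.8},
], force=20)

```text
t: 13.9
ee_pos: [0.5583, 0.189, 0.0809]
eef_rot: [1.0, 0.012, -0.0, 0.0]
wrist_force: [0.2, -0.3, -0.4]
width: 0.0684
finger_force: 0.0
```

Call:
send_rows([
  {"dx": 0,"dy": 0,"dz": -0.2,"spin": 0,"grip": 0.8},
  {"dx": 0,"dy": 0,"dz": -0.4,"spin": 0,"grip": 0.8},
  {"dx": 0,"dy": 0,"dz": -0.6,"spin": 0,"grip": 0.8},
  {"dx": 0,"dy": 0,"dz": -0.7,"spin": 0,"grip": 0.8},
  {"dx": 0,"dy": 0,"dz": -0.7,"spin": 0,"grip": 0.8},
  {"dx": -0.4,"dy": 0,"dz": -0.6,"spin": 0,"grip": 0.8},
  {"dx": -0.6,"dy": 0,"dz": -0.4,"spin": 0,"grip": 0.8},
  {"dx": -0.6,"dy": 0,"dz": -0.2,"spin": 0,"grip": 0.8},
  {"dx": -0.3,"dy": 0,"dz": 0,"spin": 0,"grip": 0.8},
  {"dx": 0,"dy": 0,"dz": 0,"spin": 0,"grip": 0.8},
  {"dx": 0,"dy": 0,"dz": 0,"spin": 0,"grip": 0.8},
])

```text
t: 14.82
ee_pos: [0.4825, 0.1874, 0.2338]
eef_rot: [1.0, 0.012, 0.001, -0.0]
wrist_force: [0.1, -0.4, -0.0]
width: 0.0681
finger_force: 0.0
```

```bash
python3 w.py w4 anvil; python3 - <<'E'
from h import *
print(arm.get_obs()["wrist_force"])
s=cams.grab_frame("scene");t=cams.grab_frame("wrist")
cv2.imwrite("pics/c2.png",np.hstack([cv2.resize(s[130:230,260:390],(390,300),interpolation=3),cv2.resize(t[:300],(410,300))]))
E
```

```text
[0.4825 0.1874 0.2338] [ 0.9999  0.0122  0.0006 -0.0001] 14.8167 cam [0.5511 0.1898 0.3572]
anvil 0.59 [0.5638, 0.1907, 0.0378] [280.  89.]
[ 0.44818117 -0.44860728 -0.26666994]
```

View pics/w4.png

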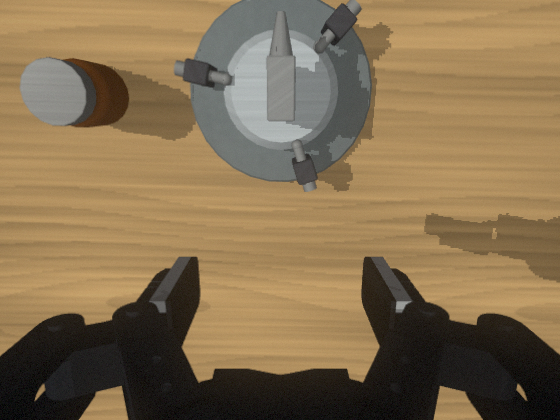

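View pics/c2.png

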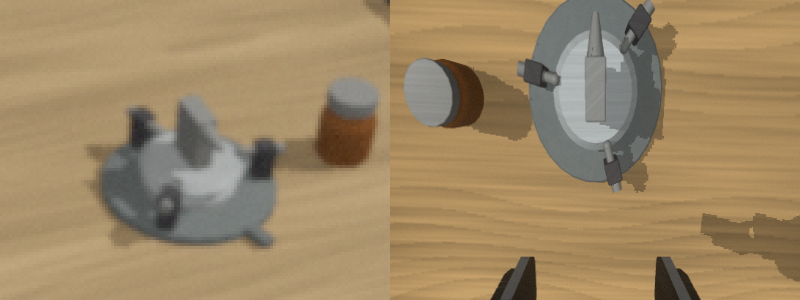

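Released. The anvil sits within the noses, with its block at (281,88) and horn tip at (281,11). A quick pose check follows.

```bash
python3 - <<'E'
import pickle
from h import *
from scipy.optimize import least_squares
from scipy.spatial.transform import Rotation as Ro
np.set_printoptions(precision=4,suppress=True)
m=pickle.load(open("w4.pkl","rb"))
B=np.array([[.05,0,.063],[.022,.01,.074],[.022,-.01,.074],[-.022,.01,.074],[-.022,-.01,.074]])
im=cv2.cvtColor(cv2.imread("pics/w4.png"),6)
def circ(c,mask=1):pass
U=np.array([[281,11],[267,55],[295,55],[267,122],[294.5,121.5]],float)
i=cv2.imread("pics/w4.png").astype(int).max(2)
R=[]
for v in range(72,125,4):
    if 70<v<84: continue
    row=np.where(i[v,210:350]>140)[0]+210; R+=[(row.min(),v),(row.max(),v)]
print(R)
th=np.linspace(0,6.283,180);C=np.c_[.05*np.cos(th),.05*np.sin(th),np.full(180,.011)]
def f(q):
    T=Ro.from_euler("ZYX",[q[3],q[4],q[5]]);o=q[:3]
    return (pix("",T.apply(B)+o,m)-U).ravel()
for n in(4,6):
    r=least_squares(lambda q:f(np.r_[q,np.zeros(6-n)]),[.561,.189,.0207,.027,0,0][:n]);print(r.x,r.fun)
r=least_squares(lambda q:f([q[0],q[1],.0207,q[2],0,0]),[.561,.189,.027]);print(r.x,r.fun)
for z in(.0207,.024):print(z,pix("",C[[0,45,90,135]]+[.561,.189,z],m))
E
```

```text
[(np.int64(234), 84), (np.int64(291), 84), (np.int64(225), 88), (np.int64(290), 88), (np.int64(223), 92), (np.int64(292), 92), (np.int64(224), 96), (np.int64(291), 96), (np.int64(225), 100), (np.int64(289), 100), (np.int64(225), 104), (np.int64(285), 104), (np.int64(227), 108), (np.int64(291), 108), (np.int64(228), 112), (np.int64(288), 112), (np.int64(230), 116), (np.int64(291), 116), (np.int64(232), 120), (np.int64(267), 120), (np.int64(234), 124), (np.int64(291), 124)]
[0.5613 0.1897 0.0248 0.0224] [-0.0055  0.9925 -0.9387 -0.5528  0.8159 -0.5064 -0.3256 -0.2317  0.4606
  0.3109]
[ 0.5663  0.1906  0.0216  0.0214 -0.0705  0.0105] [-0.0714  0.0757 -0.774   0.0839  0.7514  0.1793 -0.0777 -0.4481  0.1784
  0.0874]
[0.5616 0.1897 0.0224] [-0.0069  1.9049 -0.7018 -0.3092  0.578  -0.2635 -0.1095 -1.0218  0.2471
 -0.4798]
0.0207 [[283.0923  29.2719]
 [224.1576  91.5921]
 [281.1897 150.2431]
 [339.013   92.3631]]
0.024 [[283.1218  28.4564]
 [223.5758  91.459 ]
 [281.1978 150.696 ]
 [339.6196  92.238 ]]
```

Call:
send_rows([
  {"dx": 0,"dy": 0.3,"dz": 0,"spin": 0,"grip": 0.8},
  {"dx": 0.1,"dy": 0.5,"dz": 0,"spin": 0,"grip": 0.8},
  {"dx": 0.3,"dy": 0.6,"dz": 0.1,"spin": 0,"grip": 0.8},
  {"dx": 0.4,"dy": 0.6,"dz": 0.3,"spin": 0,"grip": 0.8},
  {"dx": 0.4,"dy": 0.5,"dz": 0.4,"spin": 0,"grip": 0.8},
  {"dx": 0.4,"dy": 0.3,"dz": 0.3,"spin": 0,"grip": 0.8},
  {"dx": 0.2,"dy": 0.1,"dz": 0.2,"spin": 0,"grip": 0.8},
  {"dx": 0,"dy": 0,"dz": 0,"spin": 0,"grip": 0.8},
  {"dx": 0,"dy": 0,"dz": 0,"spin": 0,"grip": 0.8},
])

```text
t: 15.77
ee_pos: [0.5569, 0.073, 0.1805]
eef_rot: [1.0, 0.012, -0.001, -0.0]
wrist_force: [-0.4, 1.0, 0.6]
width: 0.0684
finger_force: 0.0
```

```bash
python3 w.py w5; python3 - <<'E'
import pickle
from h import *
m=pickle.load(open("w5.pkl","rb"));im=cv2.imread("pics/w5.png")
th=np.linspace(0,6.283,240);c=.0224
def C(r,z): return np.c_[.561+r*np.cos(th),.1888+r*np.sin(th),np.full(240,z)]
S=lambda P,col:[cv2.circle(im,tuple(np.int32(np.round(np.array(p)*16))),8,col,-1,shift=4) for p in pix("",P,m)]
B=np.array([[.022,.01],[.022,-.01],[-.022,.01],[-.022,-.01]])@np.array([[1,c],[-c,1]])+[.561,.1888]
im=cv2.resize(im,None,fx=1,fy=1)
for z,col in((.0207,(0,200,0)),(.024,(0,0,255))):
    S(C(.05,z+.011)[::2],col); S(np.c_[B,np.full(4,z+.074)],col)
S(C(.085,.01)[::4],(255,0,0))
cv2.imwrite("pics/w5o.png",cv2.resize(im[20:320,0:400],(800,600),interpolation=3))
E
```

```text
[0.5569 0.073  0.1805] [ 0.9999  0.0118 -0.0008 -0.    ] 15.7667 cam [0.6258 0.0754 0.3037]
```

View pics/w5o.png

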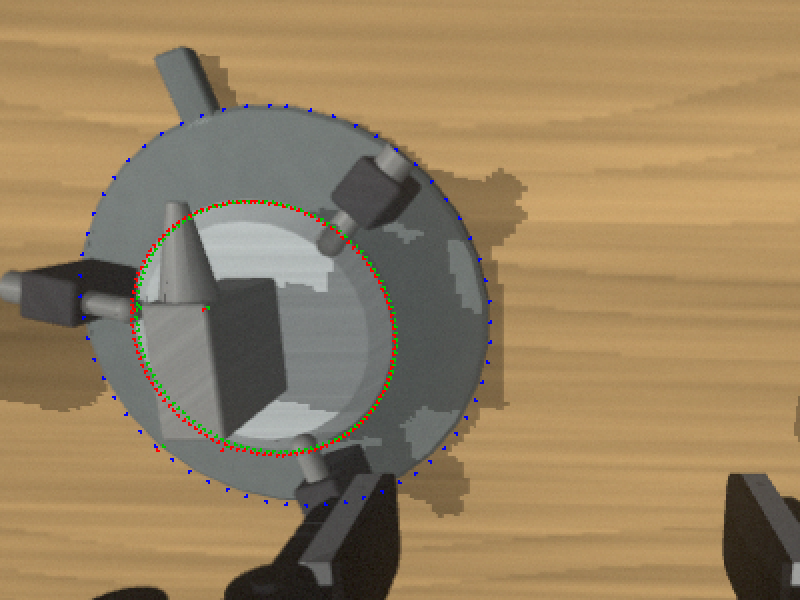

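The rim and base match, but the block's rear corners at crop (160,438) and (223,438) lie 6 px off. That could mean a tilt, so I fit pitch and roll from both views.

```bash
cat > fit4.py <<'E'
import pickle
from h import *
from scipy.optimize import least_squares
from scipy.spatial.transform import Rotation as Ro
np.set_printoptions(precision=4,suppress=True)
m4=pickle.load(open("w4.pkl","rb"));m5=pickle.load(open("w5.pkl","rb"))
T4=np.array([[.022,.01,.074],[.022,-.01,.074],[-.022,.01,.074],[-.022,-.01,.074]])
P5=np.vstack([T4,[[.022,-.01,.019],[-.022,-.01,.019]]])
g4=cv2.cvtColor(cv2.imread("pics/w4.png"),6);g5=cv2.cvtColor(cv2.imread("pics/w5.png"),6)
def sub(g,U):
    U=np.array(U,np.float32).reshape(-1,1,2).copy();V=cv2.cornerSubPix(g,U.copy(),(3,3),(-1,-1),(3,40,.01))
    return V.reshape(-1,2)
U4=sub(g4,[[267,55],[295,55],[267,122],[294.5,121.5]]);U5=sub(g5,[[71.5,172.5],[105,172.5],[80,239],[111.5,239],[137.5,159.5],[143.5,215]])
print(U4.tolist(),U5.tolist())
def f(q):
    T=Ro.from_euler("ZYX",q[3:6]);o=q[:3]
    return np.r_[(pix("",T.apply(T4)+o,m4)-U4).ravel(),(pix("",T.apply(P5)+o,m5)-U5).ravel()]
x0=[.561,.189,.0207,.0224,0,0]
r=least_squares(f,x0,x_scale=[.01]*3+[.1]*3,loss="soft_l1");print("6dof",r.x,r.fun)
r=least_squares(lambda q:f(np.r_[q,0,0]),x0[:4],loss="soft_l1");print("flat",r.x,r.fun)
E
python3 fit4.py
```

```text
[[268.3488464355469, 54.162384033203125], [292.69744873046875, 54.58658981323242], [266.7903137207031, 119.95182800292969], [294.5, 121.5]] [[71.5, 172.5], [105.0, 172.5], [80.0, 239.0], [111.59790802001953, 239.32156372070312], [136.10426330566406, 158.6649627685547], [143.11648559570312, 214.46200561523438]]
6dof [0.5614 0.1922 0.0186 0.0018 0.0059 0.0347] [-1.1684  0.2269  3.4851  0.6352 -0.3307  0.303  -0.4051 -0.654  -0.8847
 -1.5442 -0.012  -1.0016  0.2705  0.966   1.1714  0.8262  1.1952 -0.2751
 -0.8697  0.0677]
flat [ 0.5618  0.1897  0.0189 -0.0062] [-1.0324  0.1236  3.6799  0.6448 -0.6774  0.1925 -0.7277 -0.4988 -0.7822
 -1.6299 -0.4014 -0.615   0.0267  0.7394  0.4481  1.2372  3.5144 -0.3823
  1.0291 -0.0017]
```

```bash
cat >> fit4.py <<'E'
print("---manual")
U4=np.array([[267,55],[295,55],[267.5,122],[294.5,121.5]]);U5=np.array([[71.5,172.5],[105,172.5],[80,239],[111.5,239],[137.5,159.5],[143.5,215]])
r=least_squares(f,x0,x_scale=[.01]*3+[.1]*3);print("6dof",r.x,r.fun)
for z in(.0175,.0207,.024,.028):
    r=least_squares(lambda q:f([q[0],q[1],z,q[2],0,0]),[.561,.189,.02]);print(z,r.x,r.cost)
for b in(m4,m5):
    pass
r=least_squares(lambda q:f(np.r_[q,0,0]),x0[:4]);print("flat",r.x,r.cost,r.fun)
E
python3 fit4.py | sed -n '/manual/,$p'
```

```text
---manual
6dof [0.5605 0.1916 0.0181 0.0097 0.0133 0.0238] [-0.3682  0.1619  0.5626  0.7056 -1.0989 -1.2069 -0.4967 -0.3249 -0.7222
 -1.1328 -0.1808 -0.7823  0.6618  1.2852  1.406   1.3636  0.4585 -0.3359
 -0.3464  0.2487]
0.0175 [0.5613 0.1903 0.0054] 9.822281180597328
0.0207 [0.5618 0.1893 0.0053] 14.66612024260746
0.024 [0.5622 0.1882 0.0051] 43.0702001824549
0.028 [0.5627 0.187  0.0049] 112.30957844370383
flat [0.5615 0.19   0.0184 0.0054] 9.029837667166714 [-0.4017  0.1467  0.601   0.727  -1.3649 -1.1725 -0.7587 -0.1463 -1.0647
 -0.9697 -0.8207 -0.3398  0.5482  1.2002  0.9422  1.6756  1.7142 -0.9698
  0.9045 -0.3949]
```

The height fit gives about 19 mm, which fits home (20.7 mm) and not standing on the lands (24 mm). The anvil is level and centred within measuring error, and nothing is touching it.

```bash
python3 -c "
from workcell import sign_off;print(sign_off())"
```

```text
the job is handed in; nothing more can be done
None
```

I fitted the grey anvil on the three-ball mount with its horn on the pointer side, let go and handed the job in after about 16 s; the camera fit puts its height at about 19 mm (home is 20.7, on the lands 24), centred within about 1 mm and level to about 1 degree.

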